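# Find the free access hatch and push it open

## Task

One of the three identical hatches on the grey service box is free, the other two are blocked from below. Press gently with the fingertips on the round mark at the far end of one hatch after another until you find the one that rocks, then push that one open, pressing its far end well down and pushing the raised near edge away from you, until the hatch stands fully open. Grip and lift nothing, leave the blocked hatches shut, and leave the bottles, tin, vial, cutter and beaker round the box where they are.

Things in the scene. Friction and masses are not known exactly. Their poses are not given: they have to be found in the camera images.
- service_box: grey metal service box screwed to the bench, 150 mm deep (its x), 245 mm wide (its y), 80 mm high (its z); origin at the centre of its underside, +x points away from the robot side, +z up. Three identical steel hatches lie side by side, flush with its top, 76 mm apart along its y (hatch_1 at +y, hatch_2 in the middle, hatch_3 at -y).
- hatch_1 (a joint): tilt of this hatch in rad: 0 shut and flush, 1.4 the stop, nearly upright; its far end sinks into the box as its near edge rises. Stiff hinge, stays where it is left: 0.06 N m turns it, about 4 to 5 N on the mark. Two of the three hatches, not always the same ones, are blocked from below and give less than 0.03 rad. Pressing on the robot side of the pin moves none of them.
- hatch_1_press (a point): centre of the round mark, 26 mm across, on top of the far end of the hatch, 28 mm beyond the pin: the place to press. Moves with the hatch. Box under the far end is hollow to 50 mm below its top where the hatch is free. Pressed 25 to 30 mm down there, the hatch stands at about 0.9 to 1.1 rad.
- hatch_1_edge (a point): middle of the hatch's near edge (at half its thickness), 56 mm from the pin; it rises as the far end is pressed. An upright finger pushing this edge level may jam below about 0.8 rad. Its frame is that of the hatch: x along the plate away from the near edge, y along the pin, z out of the top face.
- hatch_1_pin (a point): middle of the pin on which the hatch turns. Hatch: steel-grey plate, yellow underside, 102 mm (box x) x 62 mm (box y), 8 mm thick in all. The pin runs along box y, 4 mm below the box's top and 10 mm beyond the box's centre (box x = +10 mm); 56 mm of the plate lie on the robot side of the pin, 46 mm beyond it. Its upper half is hatch_1_c0, its lower half hatch_1_c1.
- hatch_2 (a joint): tilt of this hatch in rad: 0 shut and flush, 1.4 the stop, nearly upright; its far end sinks into the box as its near edge rises. Stiff hinge, stays where it is left: 0.06 N m turns it, about 4 to 5 N on the mark. Two of the three hatches, not always the same ones, are blocked from below and give less than 0.03 rad. Pressing on the robot side of the pin moves none of them.
- hatch_2_press (a point): centre of the round mark, 26 mm across, on top of the far end of the hatch, 28 mm beyond the pin: the place to press. Moves with the hatch. Box under the far end is hollow to 50 mm below its top where the hatch is free. Pressed 25 to 30 mm down there, the hatch stands at about 0.9 to 1.1 rad.
- hatch_2_edge (a point): middle of the hatch's near edge (at half its thickness), 56 mm from the pin; it rises as the far end is pressed. An upright finger pushing this edge level may jam below about 0.8 rad. Its frame is that of the hatch: x along the plate away from the near edge, y along the pin, z out of the top face.
- hatch_2_pin (a point): middle of the pin on which the hatch turns. Hatch: steel-grey plate, yellow underside, 102 mm (box x) x 62 mm (box y), 8 mm thick in all. The pin runs along box y, 4 mm below the box's top and 10 mm beyond the box's centre (box x = +10 mm); 56 mm of the plate lie on the robot side of the pin, 46 mm beyond it. Its upper half is hatch_2_c0, its lower half hatch_2_c1.
- hatch_3 (a joint): tilt of this hatch in rad: 0 shut and flush, 1.4 the stop, nearly upright; its far end sinks into the box as its near edge rises. Stiff hinge, stays where it is left: 0.06 N m turns it, about 4 to 5 N on the mark. Two of the three hatches, not always the same ones, are blocked from below and give less than 0.03 rad. Pressing on the robot side of the pin moves none of them.
- hatch_3_press (a point): centre of the round mark, 26 mm across, on top of the far end of the hatch, 28 mm beyond the pin: the place to press. Moves with the hatch. Box under the far end is hollow to 50 mm below its top where the hatch is free. Pressed 25 to 30 mm down there, the hatch stands at about 0.9 to 1.1 rad.
- hatch_3_edge (a point): middle of the hatch's near edge (at half its thickness), 56 mm from the pin; it rises as the far end is pressed. An upright finger pushing this edge level may jam below about 0.8 rad. Its frame is that of the hatch: x along the plate away from the near edge, y along the pin, z out of the top face.
- hatch_3_pin (a point): middle of the pin on which the hatch turns. Hatch: steel-grey plate, yellow underside, 102 mm (box x) x 62 mm (box y), 8 mm thick in all. The pin runs along box y, 4 mm below the box's top and 10 mm beyond the box's centre (box x = +10 mm); 56 mm of the plate lie on the robot side of the pin, 46 mm beyond it. Its upper half is hatch_3_c0, its lower half hatch_3_c1.
- sample_bottle_a: clear sample bottle with white screw cap, 48 mm across, 104 mm tall, loose, behind the box; origin at the centre of its underside; must stay where it stands
- amber_bottle: brown reagent bottle, 32 mm across, 53 mm tall, loose, behind the box; origin at the centre of its underside; must stay where it stands
- filter_tin: round blue tin, 70 mm across, 34 mm tall, loose, to the right of the box; origin at the centre of its underside; must stay where it stands
- vial_yellow: small clear vial with yellow liquid, 22 mm across, 61 mm tall, loose, to the right of the box; origin at the centre of its underside; must stay where it stands
- cutter_orange: orange snap-blade cutter, 99 mm long, 10 mm high, loose, lying in front of the box; origin at the centre of its underside; must stay where it stands
- beaker_small: small clear beaker, 54 mm across, 46 mm tall, loose, in front of the box; origin at the centre of its underside; must stay where it stands

How it is judged:
On the way, in this order (a step that is already met when the one before it is completed fails the run):
1. the free hatch has been found: it rocks by more than 0.12 rad (value of joint any of hatch_1, hatch_2, hatch_3 above 0.12 rad), for 0.1 s.
2. the hatch has been pushed open, past 1.22 rad (value of joint any of hatch_1, hatch_2, hatch_3 above 1.22 rad), for 0.1 s.
At the end, for the whole second after the job is handed in: One hatch stands open by more than 1.22 rad (70 degrees) and is at rest (under 0.05 rad/s); the other two are shut (under 0.06 rad) (((value of joint hatch_1 above 1.22 rad and velocity of joint hatch_1 between -0.05 and 0.05 rad/s and value of joint each of hatch_2, hatch_3 below 0.06 rad) or (value of joint hatch_2 above 1.22 rad and velocity of joint hatch_2 between -0.05 and 0.05 rad/s and value of joint each of hatch_1, hatch_3 below 0.06 rad) or (value of joint hatch_3 above 1.22 rad and velocity of joint hatch_3 between -0.05 and 0.05 rad/s and value of joint each of hatch_1, hatch_2 below 0.06 rad))); the robot touches nothing.
It fails at once if a bottle, the tin, the vial, the cutter or the beaker is lifted or moved by more than 20 mm (distance of any of sample_bottle_a, amber_bottle, filter_tin, vial_yellow, cutter_orange, beaker_small from where it was at the start of the episode above 0.02 m).
It fails at once if a hatch is pressed or forced with more than 60 N (contact force between the fingers and hatch_1_c0 above 60 N or contact force between the fingers and hatch_1_c1 above 60 N or contact force between the fingers and hatch_2_c0 above 60 N or contact force between the fingers and hatch_2_c1 above 60 N or contact force between the fingers and hatch_3_c0 above 60 N or contact force between the fingers and hatch_3_c1 above 60 N).
It fails at once if a hatch is pinched between the fingers (more than 10 N on both of its halves at once) ((contact force between the fingers and hatch_1_c0 above 10 N and contact force between the fingers and hatch_1_c1 above 10 N) or (contact force between the fingers and hatch_2_c0 above 10 N and contact force between the fingers and hatch_2_c1 above 10 N) or (contact force between the fingers and hatch_3_c0 above 10 N and contact force between the fingers and hatch_3_c1 above 10 N)).
It also fails if it takes over 54 s, if anything falls off the work surface, if the arm or the gripper's body presses on something with over 40 N, if the wrist force passes 120 N, or if a joint passes its speed limit or range.

## Robot

A 6-joint arm with a two-finger parallel gripper is mounted at the origin on a cart in front of the work surface, level with it; the furniture and walls round the work are solid. World frame = base frame: x ahead of the robot, y to its left, z up, the work surface at z = 0. Lengths are in m, angles in rad, forces in N, time in s.
With the tool pointing down it reaches from about 0.425 to 0.925 m from the base axis. Payload 12.5 kg.
Tool frame: the origin (TCP) lies at the very end of the fingers, on their centre line; the grasp point (between the pads) lies 19 mm behind it; z points along the fingers, x is the direction in which the jaws open and shut, and the axes are right-handed (so a half turn about z gives the same grasp; the last joint's range is limited). The gripper opens to 85 mm and grips with 20 to 120 N. Pads are 22 mm wide; open, the fingers measure 114 mm over their backs; the gripper's body (76 mm by 85 mm) begins 54 mm behind the grasp point. The pads swing forward as they close: fully open they stand 13 mm farther back than shut.
Start: joints at [-1.354, 0.491, 1.559, -0, 1.092, -0.106], TCP at [0.198, -0.593, 0.231] pointing down, gripper open.
Joint ranges: [-3.1, 3.1], [-0.84, 2.19], [0.05, 2.79], [-1.13, 4.28], [0.06, 2.93], [-2.69, 2.69]. Speed limits (rad/s): [2.22, 2.22, 2.79, 3.14, 3.14, 3.14].

## Interface

Orientations are given as a 3x3 rotation matrix whose columns are the frame's x, y, z axes.
In Python, from rig import telemetry, eyes, workorder gives the robot as it stands. The module is installed in compiled form; this text tells all that it offers.
- The arm moves only by the tool carry_out, never from a script. Its argument "plan" is a list of rows, each a list of 3 entries, a list of its own where there are three numbers: the gripper's target within -1 to 1 (fully open at 1, half-way at 0, shut at -1), then the shift along the tool's x, y, z in cm, then the turn about the tool's z in rad. A call has 1 to 10 rows; each row shifts and turns the commanded pose from where the row before left it, along the tool's axes as they then stand; what a row does not reach is not made up. A row lasts 1/12 s, in which the tool goes at most 41.7 mm and 7.16 degrees, less where a joint would pass 70% of its speed; a pose out of reach is approached as far as the arm can. A call with a gripper value outside its range is refused whole. The fingers move at their own pace and stop on an object; the grip force is fixed at half the most. Time passes only in rows, so rows that do not move let the fingers close. It gives the time, the measured TCP pose, the force and the opening at its end, in the units of the state.
- telemetry.read_state(): the state, without advancing time (a new reading comes with each control period).
- eyes.camera(name): name is "side" or "top" or "wrist"; returns a dict with "img" (400x640x3 uint8, red, green, blue), "range_z" (400x640 float32, m along the optical axis (not along the pixel's ray), 0 where there is no reading), "fx", "fy", "cx", "cy" (pixels), "k1" (the pictures are not rectified: a ray, as slopes to the right and down, at radius r is drawn at 1 + k1 r^2 times it, then the intrinsics apply), "position" and "orientation" of the camera in the world. Camera axes: x right, y up, looking along -z (the intrinsics and any distortion apply to the point x, -y, -z); pixel columns grow to the right and rows downward; lengths in m; the calibration is good to about 2 mm. A picture is of the moment at which its call begins.
- workorder.close_job(): hands the job in, once; it reports no verdict.
Trained networks look in the newest picture that a camera, given by its name, has taken for a name from the list of things; names that differ only in an ending like _2 or _b are one class to them, and where a whole thing is asked for, a point or a joint stands for the part that bears it (a point fixed in the world has none). Each returns a list of dicts, best first, with "conf" (0 to 1); they miss things now and then, are a little off and sometimes report something else, mostly with a low value. They report only what shows in the picture. A call takes as long as a camera call.
- eyes.outline_of(thing, camera): "pixels" (400x640 bool, what is visible of it) and "pixel" ([column, row] in pixels, amid what is visible of it).
- eyes.mark_of(thing, camera): "pixel" ([column, row] in pixels: a listed point, or the origin of a listed thing).
The state is a dict: "t": time; "qpos": joint angles; "joint_vel": joint speeds; "joint_efforts": joint torques, N m; "tool_pos": TCP position; "orientation": TCP orientation; "contact_force": force on the tool from outside, world axes, zero at the start; "ft_torque": the same for the moment, N m; "width": finger opening in m.
Only numpy, scipy, OpenCV 4.12 (cv2) and the standard library are available. Lean on these libraries where they do the work, as an engineer would, in place of code of your own. Each camera call takes 0.05 s, during which the arm holds its last target.

## Working session

There is one attempt and no reset: what is moved stays moved. The work goes in short steps, Python scripts to look and compute and a tool call to move; the robot and the scene stay as the last step left them, time stands still between calls to the robot, and variables do not carry over. Pictures are saved under pics/ and viewed, and the job is handed in when it is done.

Besides the shell and the picture viewer there is one more tool, called after ">>>" as name(argument=value, ...) on one line, values as JSON. carry_out: Moves the arm, as the interface text tells. Its arguments: {"type":"object","properties":{"plan":{"type":"array"}},"required":["plan"]}

```bash
mkdir -p pics; cat > h.py <<'E'
import numpy as np,cv2
from rig import telemetry,eyes,workorder
def px2w(c,uv,z=None,plane=None):
    u,v=uv
    xd=(u-c['cx'])/c['fx'];yd=(v-c['cy'])/c['fy']
    x,y=xd,yd
    for _ in range(20):
        s=1+c['k1']*(x*x+y*y);x,y=xd/s,yd/s
    R=np.array(c['orientation']);p=np.array(c['position'])
    d=R@np.array([x,-y,-1.])
    if plane is not None: return p+d*(plane-p[2])/d[2]
    if z is None: z=c['range_z'][int(round(v)),int(round(u))]
    return p+d*z
def save(c,n): cv2.imwrite('pics/'+n,c['img'][:,:,::-1])
E
python3 - <<'E'
from h import *
s=telemetry.read_state();print({k:np.round(v,3).tolist() for k,v in s.items()})
for n in['top','side']:
    c=eyes.camera(n);save(c,n+'0.png');print(n,np.round(c['position'],3))
    for t in['hatch_1_press','hatch_1_edge','hatch_1_pin','service_box']:
        for d in eyes.mark_of(t,n)[:4]:
            print(t,np.round(d['pixel'],1),round(d['conf'],2),px2w(c,d['pixel']).round(3),px2w(c,d['pixel'],plane=.08).round(3))
    if n=='top':
        for t in['sample_bottle_a','amber_bottle','filter_tin','vial_yellow','cutter_orange','beaker_small']:
            for d in eyes.outline_of(t,n)[:2]: print(t,np.round(d['pixel']),round(d['conf'],2),px2w(c,d['pixel']).round(3))
E
```

```text
{'t': 0.0, 'qpos': [-1.354, 0.492, 1.559, -0.0, 1.092, -0.106], 'joint_vel': [-0.001, -0.001, 0.0, -0.001, -0.0, -0.001], 'joint_efforts': [-0.001, -61.845, -26.159, -0.0, 0.004, -0.0], 'tool_pos': [0.198, -0.593, 0.231], 'orientation': [[0.317, -0.948, -0.0], [-0.948, -0.317, 0.001], [-0.001, -0.0, -1.0]], 'contact_force': [-0.491, 0.404, 0.516], 'ft_torque': [-0.006, 0.006, 0.069], 'width': 0.085}
top [ 0.317 -0.276  0.994]
hatch_1_press [292.  178.7] 0.86 [ 0.535 -0.233  0.083] [ 0.535 -0.233  0.08 ]
hatch_1_edge [276.9 213.2] 0.96 [ 0.464 -0.201  0.081] [ 0.464 -0.201  0.08 ]
hatch_1_edge [341.5 168.3] 0.66 [ 0.562 -0.338  0.049] [ 0.554 -0.336  0.08 ]
hatch_1_pin [287.6 191.7] 0.94 [ 0.508 -0.224  0.082] [ 0.508 -0.224  0.08 ]
service_box [317.6 215.8] 0.67 [ 0.456 -0.284  0.08 ] [ 0.456 -0.284  0.08 ]
sample_bottle_a [372. 168.] 0.65 [ 0.547 -0.396  0.1  ]
amber_bottle [341. 169.] 0.69 [ 0.563 -0.338  0.04 ]
filter_tin [398. 234.] 0.63 [ 0.419 -0.454  0.036]
filter_tin [354. 225.] 0.55 [ 0.436 -0.357  0.081]
vial_yellow [320. 207.] 0.19 [ 0.475 -0.289  0.079]
cutter_orange [310. 281.] 0.81 [ 0.328 -0.265  0.01 ]
cutter_orange [319. 210.] 0.33 [ 0.469 -0.287  0.079]
beaker_small [257. 254.] 0.73 [ 0.388 -0.151  0.006]
beaker_small [318. 209.] 0.28 [ 0.471 -0.285  0.082]
side [ 0.188 -0.845  0.635]
hatch_1_press [320.3 183.4] 0.63 [ 0.532 -0.235  0.078] [ 0.531 -0.237  0.08 ]
hatch_1_edge [287.8 184.9] 0.56 [ 0.459 -0.203  0.079] [ 0.459 -0.203  0.08 ]
hatch_1_pin [309.4 186.2] 0.58 [ 0.504 -0.231  0.077] [ 0.502 -0.234  0.08 ]
service_box [306.6 231. ] 0.85 [ 0.428 -0.361  0.077] [ 0.426 -0.364  0.08 ]
```

```bash
python3 - <<'E'
import cv2
for n,(r0,r1,c0,c1) in {'top':(130,310,200,440),'side':(120,320,180,440)}.items():
    i=cv2.imread(f'pics/{n}0.png')[r0:r1,c0:c1];cv2.imwrite(f'pics/{n}0c.png',cv2.resize(i,None,fx=3,fy=3,interpolation=2))
E
```

```text
(no output)
```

View pics/top0c.png

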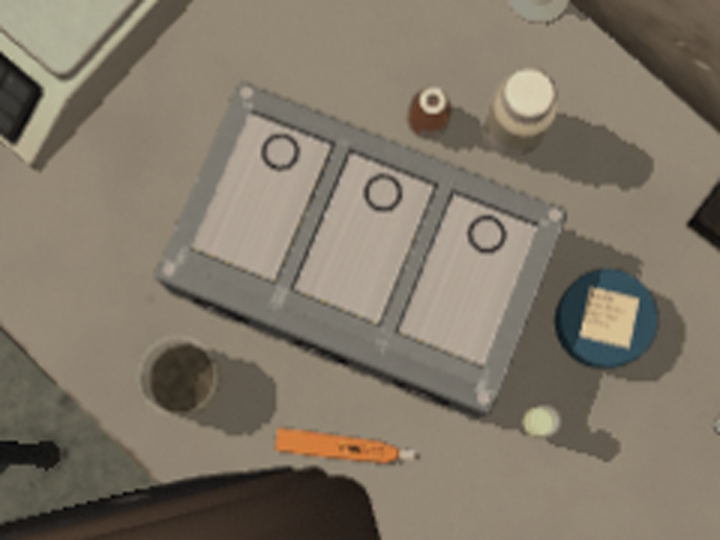

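View pics/side0c.png

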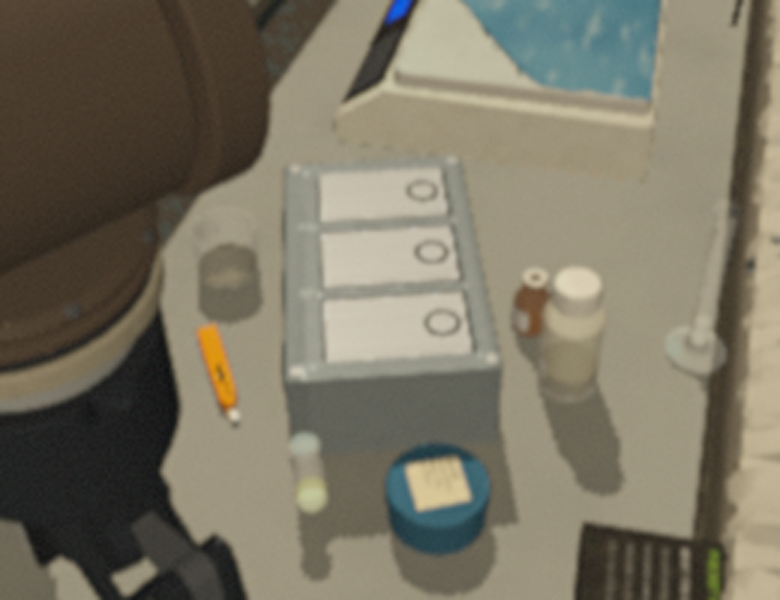

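Top crop: three hatches with rings at full-picture pixels of about (293,181), (328,194) and (362,208). Bottles stand behind the box, tin and vial to its right, beaker and cutter in front.

```bash
python3 - <<'E'
from h import *
c=eyes.camera('top')
P=[px2w(c,(x/3+200-.33,y/3+130-.33),plane=.08) for x,y in [(280,152),(383,192),(487,234)]]
S=[px2w(c,(x/3+200-.33,y/3+130-.33),plane=.08) for x,y in [(247,93),(556,215),(484,398),(169,269)]]
for p in P+S: print(p.round(4))
y=P[0]-P[2];print('pitch',np.linalg.norm(y)/2);y/=np.linalg.norm(y);x=np.array([y[1],-y[0],0])
print('x',x,'yaw',np.arctan2(x[1],x[0]))
ys=S[0]-S[1]+S[3]-S[2];print('yaw screws',np.arctan2(-ys[0],ys[1]))
xs=S[0]-S[3]+S[1]-S[2];print(np.arctan2(xs[1],xs[0]))
ctr=np.mean(S,0);print('ctr screws',ctr,'from marks',P[1]-x*.038)
for n in ['sample_bottle_a','amber_bottle','filter_tin','beaker_small']:
  d=eyes.outline_of(n,'top')[0]; q=px2w(c,d['pixel']);print(n,((q-ctr)@x).round(3),((q-ctr)@y).round(3))
# range check
cs=eyes.camera('side')
for t in range(3): print(px2w(c,((280,383,487)[t]/3+199.7,(152,192,234)[t]/3+129.7)).round(4))
for x_,y_ in [(422,190),(431,251),(442,322)]: print('side',px2w(cs,(x_/3+179.7,y_/3+119.7),plane=.08).round(4),px2w(cs,(x_/3+179.7,y_/3+119.7)).round(4))
E
```

```text
[ 0.5318 -0.2353  0.08  ]
[ 0.5016 -0.305   0.08  ]
[ 0.4704 -0.3747  0.08  ]
[ 0.5746 -0.2132  0.08  ]
[ 0.4821 -0.4225  0.08  ]
[ 0.3599 -0.3673  0.08  ]
[ 0.4529 -0.1584  0.08  ]
pitch 0.07618783325725204
x [ 0.91509146 -0.40324636  0.        ] yaw -0.41506166556022367
yaw screws -0.41748647514214043
-0.42361119884273146
ctr screws [ 0.46734285 -0.29037247  0.08      ] from marks [ 0.46685869 -0.28972591  0.08      ]
sample_bottle_a 0.118 -0.065
amber_bottle 0.111 -0.001
filter_tin 0.021 -0.177
beaker_small -0.126 0.093
[ 0.5316 -0.2354  0.0808]
[ 0.5019 -0.3052  0.0781]
[ 0.4702 -0.3747  0.0806]
side [ 0.5315 -0.2358  0.08  ] [ 0.5328 -0.2335  0.0779]
side [ 0.5008 -0.3045  0.08  ] [ 0.5017 -0.303   0.0784]
side [ 0.47   -0.3744  0.08  ] [ 0.4704 -0.3737  0.0791]
```

>>> carry_out(plan=[[-1, [0, 0, 0], 0.12], [-1, [0, 0, 0], 0.12], [-1, [0, 0, 0], 0.12], [-1, [0, 0, 0], 0.12], [-1, [0, 0, 0], 0.12], [-1, [0, 0, 0], 0.12], [-1, [0, 0, 0], 0.02]])

```text
t: 1.68
tool_pos: [0.1983, -0.5927, 0.2313]
orientation: [[-0.41, -0.912, 0.0], [-0.912, 0.41, -0.0], [0.0, -0.0, -1.0]]
contact_force: [-0.7, -0.6, 1.0]
width: 0.0004
```

>>> carry_out(plan=[[-1, [-3.1, -1.6, 0], 0], [-1, [-3.1, -1.6, 0], 0], [-1, [-3.1, -1.6, 0], 0], [-1, [-3.1, -1.6, 0], 0], [-1, [-3.1, -1.6, 0], 0], [-1, [-3.1, -1.6, 0], 0], [-1, [-3.1, -1.6, 0], 0], [-1, [-3.1, -1.6, 0], 0], [-1, [-3.1, -1.6, 0], 0], [-1, [0, 0, 0], 0]])

```text
t: 2.52
tool_pos: [0.4466, -0.3925, 0.2314]
orientation: [[-0.399, -0.917, 0.001], [-0.917, 0.399, 0.0], [-0.001, -0.001, -1.0]]
contact_force: [-0.8, -0.4, 0.7]
width: 0.0003
```

>>> carry_out(plan=[[-1, [-1.3, -0.7, 2], 0], [-1, [-1.3, -0.7, 3], 0], [-1, [0, 0, 3], 0], [-1, [0, 0, 3], 0], [-1, [0, 0, 2], 0], [-1, [0, 0, 0], 0], [-1, [0, 0, 0], 0]])

```text
t: 3.1
tool_pos: [0.4661, -0.378, 0.101]
orientation: [[-0.404, -0.915, -0.001], [-0.915, 0.404, 0.001], [-0.0, 0.001, -1.0]]
contact_force: [-0.1, -0.3, 0.3]
width: 0.0001
```

>>> carry_out(plan=[[-1, [-0.5, -0.2, 0.9], 0], [-1, [0, 0, 0.4], 0], [-1, [0, 0, 0.3], 0], [-1, [0, 0, 0.2], 0], [-1, [0, 0, 0.1], 0], [-1, [0, 0, 0], 0]])

```text
t: 3.6
tool_pos: [0.4702, -0.3742, 0.0824]
orientation: [[-0.405, -0.914, 0.0], [-0.914, 0.405, -0.0], [0.0, -0.0, -1.0]]
contact_force: [-0.5, 0.9, -0.3]
width: -0.0002
```

```bash
python3 - <<'E'
from h import *
c=eyes.camera('side')
cv2.imwrite('pics/s1.png',cv2.resize(c['img'][120:320,180:440,::-1],None,fx=3,fy=3))
E
```

```text
(no output)
```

View pics/s1.png

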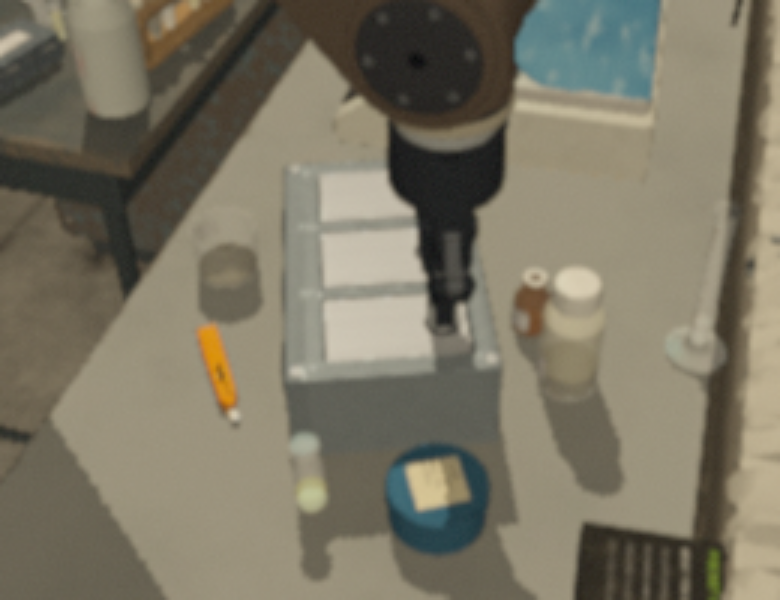

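The shut fingers stand over hatch_3's ring (crop (445,325)), just above the plate. I press gently from here.

>>> carry_out(plan=[[-1, [0, 0, 0.1], 0], [-1, [0, 0, 0.1], 0], [-1, [0, 0, 0.1], 0], [-1, [0, 0, 0], 0], [-1, [0, 0, 0], 0]])

```text
t: 4.07
tool_pos: [0.4703, -0.3743, 0.0794]
orientation: [[-0.405, -0.914, 0.0], [-0.914, 0.405, -0.0], [0.0, -0.0, -1.0]]
contact_force: [0.5, -1.0, 1.1]
width: -0.0002
```

>>> carry_out(plan=[[-1, [0, 0, 0.1], 0], [-1, [0, 0, 0.1], 0], [-1, [0, 0, 0], 0]])

```text
t: 4.32
tool_pos: [0.4704, -0.3744, 0.0774]
orientation: [[-0.405, -0.914, 0.001], [-0.914, 0.405, -0.001], [0.0, -0.001, -1.0]]
contact_force: [1.8, -0.3, 3.2]
width: 0.0004
```

>>> carry_out(plan=[[-1, [0, 0, 0.1], 0], [-1, [0, 0, 0.1], 0], [-1, [0, 0, 0], 0]])

```text
t: 4.57
tool_pos: [0.4704, -0.3743, 0.0752]
orientation: [[-0.405, -0.914, 0.001], [-0.914, 0.405, -0.001], [0.0, -0.001, -1.0]]
contact_force: [2.3, -0.5, 2.9]
width: -0.0002
```

Force stays at ~3 N as the depth grows, so hatch_3 looks free. I continue.

>>> carry_out(plan=[[-1, [0, 0, 0.1], 0], [-1, [0, 0, 0.1], 0], [-1, [0, 0, 0.1], 0], [-1, [0, 0, 0], 0]])

```text
t: 4.9
tool_pos: [0.4701, -0.3742, 0.072]
orientation: [[-0.405, -0.914, -0.0], [-0.914, 0.405, 0.0], [0.0, 0.0, -1.0]]
contact_force: [2.0, -1.4, 3.5]
width: 0.0
```

```bash
python3 - <<'E'
from h import *
c=eyes.camera('side')
cv2.imwrite('pics/s2.png',cv2.resize(c['img'][120:320,180:440,::-1],None,fx=3,fy=3))
E
```

```text
(no output)
```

View pics/s2.png

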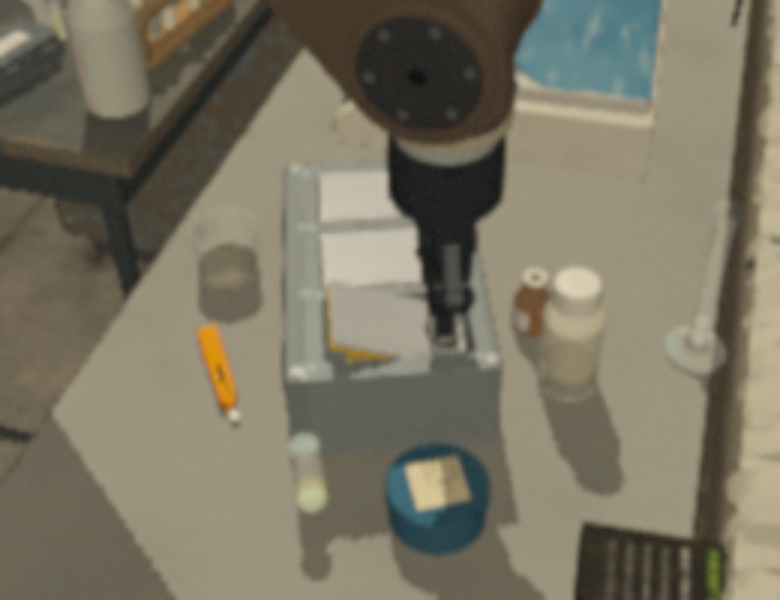

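hatch_3 rocks: its near edge is up and shows yellow at crop (330,345). It is the free one, so I press it well down.

>>> carry_out(plan=[[-1, [0, 0, 0.2], 0], [-1, [0, 0, 0.2], 0], [-1, [0, 0, 0.2], 0], [-1, [0, 0, 0.2], 0], [-1, [0, 0, 0.2], 0], [-1, [0, 0, 0], 0]])

```text
t: 5.45
tool_pos: [0.47, -0.374, 0.0617]
orientation: [[-0.405, -0.914, -0.001], [-0.914, 0.405, 0.0], [-0.0, 0.001, -1.0]]
contact_force: [0.9, -0.9, 0.2]
width: 0.0002
```

>>> carry_out(plan=[[-1, [0, 0, 0.2], 0], [-1, [0, 0, 0.2], 0], [-1, [0, 0, 0.2], 0], [-1, [0, 0, 0], 0]])

```text
t: 5.78
tool_pos: [0.4701, -0.3741, 0.0558]
orientation: [[-0.405, -0.914, -0.0], [-0.914, 0.405, 0.0], [-0.0, 0.0, -1.0]]
contact_force: [1.0, -1.1, 0.6]
width: 0.0003
```

```bash
python3 - <<'E'
from h import *
c=eyes.camera('side')
cv2.imwrite('pics/s3.png',cv2.resize(c['img'][120:320,180:440,::-1],None,fx=3,fy=3))
E
```

```text
(no output)
```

View pics/s3.png

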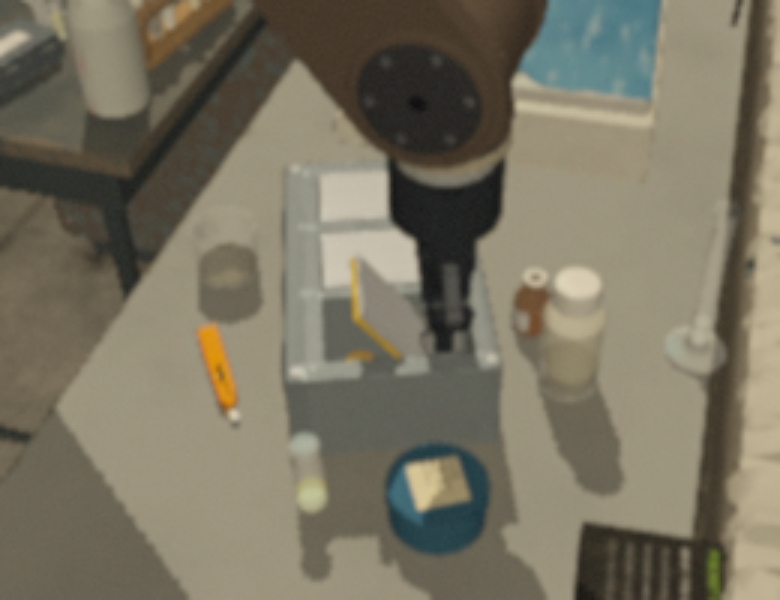

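The hatch stands at roughly 0.9 rad (raised edge at crop (353,280)). A few mm more, then up and round.

>>> carry_out(plan=[[-1, [0, 0, 0.2], 0], [-1, [0, 0, 0.2], 0], [-1, [0, 0, 0.1], 0], [-1, [0, 0, 0], 0]])

```text
t: 6.17
tool_pos: [0.4701, -0.3741, 0.051]
orientation: [[-0.405, -0.914, -0.0], [-0.914, 0.405, 0.0], [-0.0, 0.0, -1.0]]
contact_force: [0.4, -0.7, -0.0]
width: -0.0001
```

>>> carry_out(plan=[[-1, [0, 0, -0.5], 0], [-1, [0, 0, -1.5], 0], [-1, [0, 0, -3], 0], [-1, [0, 0, -4], 0], [-1, [0, 0, -4], 0], [-1, [0, 0, -1], 0], [-1, [0, 0, 0], 0]])

```text
t: 6.75
tool_pos: [0.4708, -0.3747, 0.1949]
orientation: [[-0.405, -0.914, 0.004], [-0.914, 0.405, -0.004], [0.002, -0.005, -1.0]]
contact_force: [0.1, -1.3, 0.2]
width: -0.0003
```

>>> carry_out(plan=[[-1, [0, 2, 0], 0], [-1, [0, 3, 0], 0], [-1, [0, 3, 0], 0], [-1, [0, 1.8, 0], 0], [-1, [0, 0, 0], 0]])

```text
t: 7.17
tool_pos: [0.3776, -0.3324, 0.1902]
orientation: [[-0.406, -0.914, -0.003], [-0.914, 0.406, 0.003], [-0.002, 0.004, -1.0]]
contact_force: [1.0, -0.6, -0.1]
width: -0.0001
```

```bash
python3 - <<'E'
from h import *
c=eyes.camera('side')
cv2.imwrite('pics/s4.png',cv2.resize(c['img'][120:320,180:440,::-1],None,fx=3,fy=3))
C=np.array([.467,-.290,0]);a=-.417;ex=np.array([np.cos(a),np.sin(a),0]);ey=np.array([-np.sin(a),np.cos(a),0])
for d in eyes.mark_of('hatch_3_edge','side')[:4]:
    q=px2w(c,d['pixel'])-C;print(d['pixel'],d['conf'],(q@ex).round(3),(q@ey).round(3),q[2].round(3))
for n in ['side']:
  H,W=c['range_z'].shape
  pts=[]
  for v in range(170,250):
    for u in range(270,350):
      if c['range_z'][v,u]>0:
        q=px2w(c,(u,v))-C; b=(q@ex,q@ey,q[2])
        if -.06<b[0]<.03 and -.107<b[1]<-.045 and .09<b[2]<.14: pts.append(b)
  pts=np.array(pts);print(len(pts),pts[np.argsort(-pts[:,2])[:6]].round(3) if len(pts) else '')
  p=np.polyfit(pts[:,0],pts[:,2],1);print('tilt',np.arctan(p[0]))
q=telemetry.read_state()['tool_pos']-C;print('tcp box',q@ex,q@ey,q[2])
E
```

```text
[297.2, 213.9] 0.84 -0.025 -0.03 0.08
284 [[-0.016 -0.097  0.126]
 [-0.017 -0.102  0.125]
 [-0.016 -0.048  0.125]
 [-0.017 -0.072  0.125]
 [-0.016 -0.051  0.125]
 [-0.015 -0.102  0.125]]
tilt -0.9492611601761781
tcp box -0.061296796037535635 -0.075649209905977 0.1907314801857779
```

View pics/s4.png

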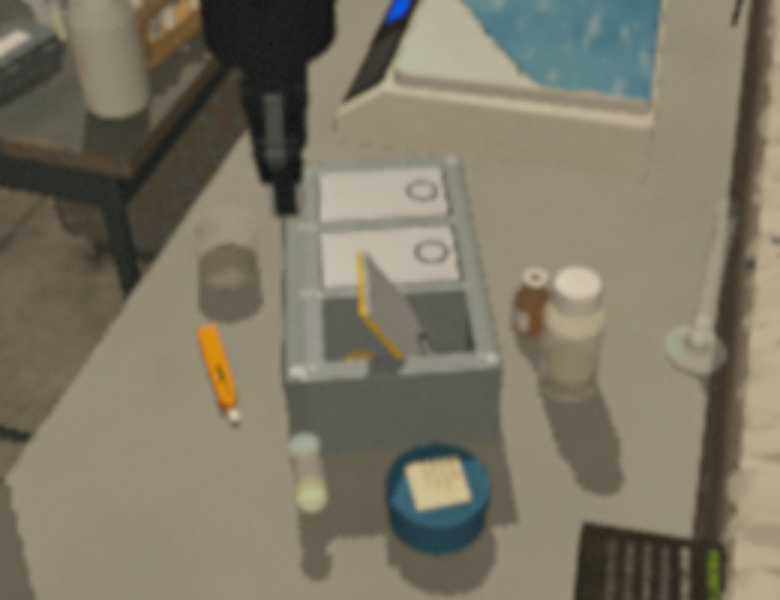

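The hatch rests at about 1.05 rad, with its edge at z 0.125 and box x −0.016. The fingers are on the robot side at box x −0.061. I go down and push away.

>>> carry_out(plan=[[-1, [0, 0, 3], 0], [-1, [0, 0, 3], 0], [-1, [0, 0, 2], 0], [-1, [0, 0, 1], 0], [-1, [0, 0, 0], 0], [-1, [0, -1, 0], 0], [-1, [0, -0.5, 0], 0], [-1, [0, 0, 0], 0]])

```text
t: 7.93
tool_pos: [0.3961, -0.3417, 0.1025]
orientation: [[-0.405, -0.914, 0.002], [-0.914, 0.405, -0.002], [0.001, -0.003, -1.0]]
contact_force: [-0.3, -0.1, -0.0]
width: 0.0001
```

>>> carry_out(plan=[[-1, [0, -0.3, 0], 0], [-1, [0, -0.3, 0], 0], [-1, [0, -0.3, 0], 0], [-1, [0, -0.3, 0], 0], [-1, [0, -0.3, 0], 0], [-1, [0, -0.3, 0], 0], [-1, [0, 0, 0], 0]])

```text
t: 8.52
tool_pos: [0.4111, -0.348, 0.1013]
orientation: [[-0.405, -0.914, 0.0], [-0.914, 0.405, -0.0], [0.0, -0.0, -1.0]]
contact_force: [-0.4, -0.2, 0.6]
width: -0.0002
```

```bash
cat > t.py <<'E'
from h import *
import sys
c=eyes.camera('side')
cv2.imwrite(f'pics/{sys.argv[1]}.png',cv2.resize(c['img'][120:320,180:440,::-1],None,fx=3,fy=3))
C=np.array([.467,-.290,0]);a=-.417;ex=np.array([np.cos(a),np.sin(a),0]);ey=np.array([-np.sin(a),np.cos(a),0])
q=telemetry.read_state()['tool_pos']-C;print('tcp box',q@ex,q@ey,q[2])
pts=[]
for v in range(170,250):
    for u in range(270,350):
      if c['range_z'][v,u]>0:
        q=px2w(c,(u,v))-C; b=(q@ex,q@ey,q[2])
        if -.03<b[0]<.03 and -.107<b[1]<-.045 and .09<b[2]<.15: pts.append(b)
pts=np.array(pts);print(len(pts));print(pts[np.argsort(-pts[:,2])[:8]].round(3))
E
python3 t.py s5
```

```text
tcp box -0.02775323724416441 -0.07565458444367369 0.10127625113422706
283
[[-0.014 -0.105  0.15 ]
 [-0.02  -0.107  0.15 ]
 [-0.024 -0.106  0.149]
 [-0.024 -0.107  0.147]
 [-0.03  -0.106  0.147]
 [-0.018 -0.107  0.146]
 [-0.024 -0.091  0.129]
 [-0.01  -0.056  0.129]]
```

View pics/s5.png

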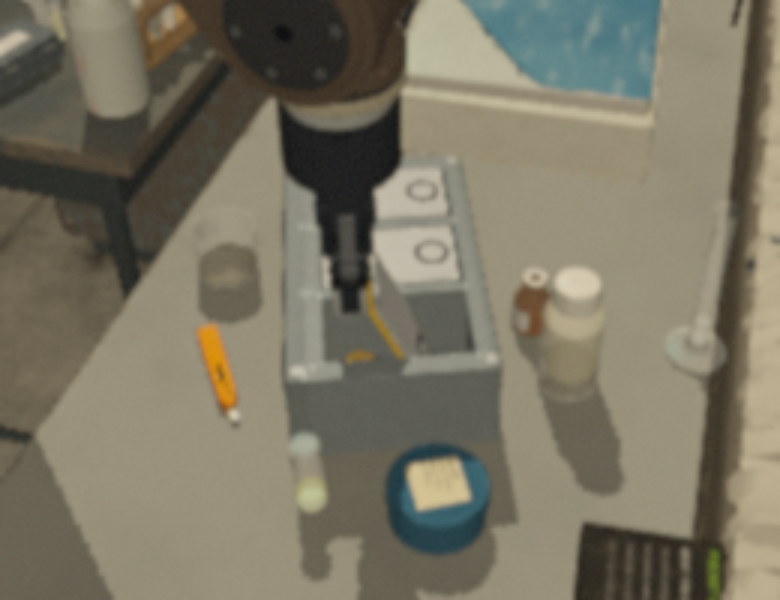

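The fingers are against the underside and the hatch is at about 1.2 rad (edge at crop (370,285)). I keep pushing.

>>> carry_out(plan=[[-1, [0, -0.2, 0], 0], [-1, [0, -0.2, 0], 0], [-1, [0, -0.2, 0], 0], [-1, [0, -0.1, 0], 0], [-1, [0, 0, 0], 0]])

```text
t: 8.98
tool_pos: [0.4174, -0.3508, 0.1013]
orientation: [[-0.405, -0.914, 0.0], [-0.914, 0.405, -0.0], [0.0, -0.0, -1.0]]
contact_force: [-0.5, -0.3, 1.0]
width: -0.0004
```

>>> carry_out(plan=[[-1, [0, -0.1, 0], 0], [-1, [0, -0.1, 0], 0], [-1, [0, 0, 0], 0]])

```text
t: 9.23
tool_pos: [0.4191, -0.3515, 0.1013]
orientation: [[-0.405, -0.914, 0.0], [-0.914, 0.405, -0.0], [0.0, -0.0, -1.0]]
contact_force: [-1.0, 0.7, 0.9]
width: 0.0001
```

>>> carry_out(plan=[[-1, [0, -0.1, 0], 0], [-1, [0, -0.1, 0], 0], [-1, [0, 0, 0], 0]])

```text
t: 9.48
tool_pos: [0.421, -0.3524, 0.1013]
orientation: [[-0.405, -0.914, 0.0], [-0.914, 0.405, -0.0], [0.0, -0.0, -1.0]]
contact_force: [-0.7, 1.2, 1.3]
width: 0.0002
```

>>> carry_out(plan=[[-1, [0, 0.5, 0], 0], [-1, [0, 2, 0], 0], [-1, [0, 3, 0], 0], [-1, [0, 0, -3], 0], [-1, [0, 0, -3], 0], [-1, [0, 0, -3], 0], [-1, [0, 1, -2], 0], [-1, [0, 0, 0], 0], [-1, [0, 0, 0], 0]])

```text
t: 10.23
tool_pos: [0.3612, -0.3259, 0.2121]
orientation: [[-0.405, -0.914, 0.002], [-0.914, 0.405, -0.002], [0.001, -0.002, -1.0]]
contact_force: [-0.8, -0.0, -0.4]
width: 0.0
```

```bash
python3 t.py s6
```

```text
tcp box -0.08227049950772805 -0.07559532985830057 0.21114987568322555
175
[[ 0.001 -0.078  0.132]
 [-0.001 -0.086  0.131]
 [ 0.001 -0.052  0.131]
 [ 0.002 -0.094  0.13 ]
 [-0.003 -0.082  0.13 ]
 [-0.    -0.094  0.13 ]
 [ 0.    -0.061  0.13 ]
 [ 0.002 -0.097  0.13 ]]
```

View pics/s6.png

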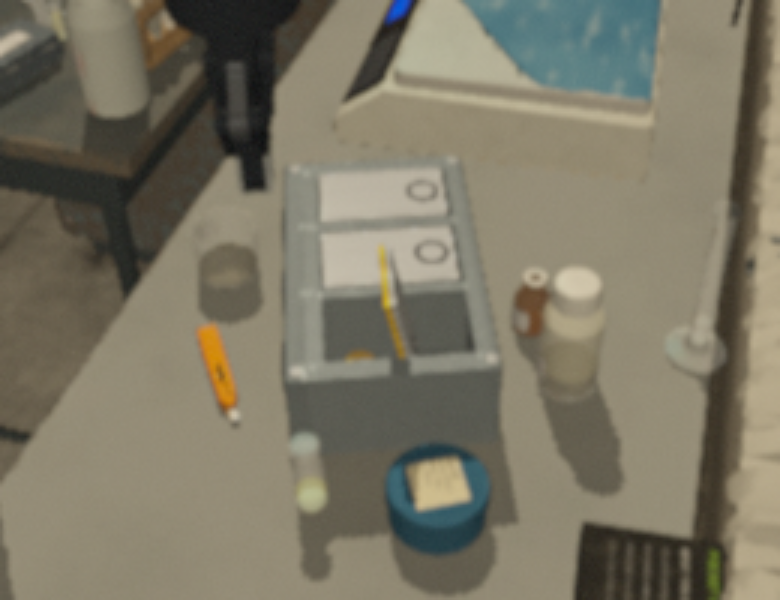

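The hatch stands nearly upright: its edge is at box x ≈ 0, z 0.13, which gives about 1.36 to 1.39 rad. The neighbouring hatches are flush, the loose things are unmoved, and the fingers are clear. Handing in.

```bash
python3 -c "
from h import *
print(telemetry.read_state()['contact_force'],telemetry.read_state()['joint_vel']);workorder.close_job()"
```

```text
[ 0.20019041 -0.2217397  -0.74329902] [ 0.00101182  0.027236    0.00426797 -0.00122497  0.00026538  0.00091505]
the job is handed in; nothing more can be done
```

The free hatch was hatch_3, the first one I tried. It now stands open at about 1.36–1.39 rad, against the 1.22 rad required. I handed the job in at about 10.3 s.

- **Finding it:** hatch_3 rocked at about 3 N on its mark, so I never touched hatch_1 or hatch_2.
- **Opening it:** I pressed the far end down about 29 mm, which left the hatch at roughly 1.05 rad. I then pushed the raised near edge away with the shut fingers until it stood open. The forces I read stayed at about 4 N or less.
- **Last checks:** the side camera's depth put the raised edge at box x ≈ 0 and z ≈ 0.13 m. The picture showed the other two hatches flush, the bottles, tin, vial, cutter and beaker where they were, and the fingers clear of everything.
- **Not confirmed:** the hatch angle is my estimate from depth, good to a few hundredths of a radian. I checked the loose things by eye in the last picture, not by measuring them again.
- **One disagreement:** the network's edge point for the tilted hatch was wrong (z 0.08 m, off to one side), so I used the depth points instead.

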